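# Set the cast hut and hold it down with the spring presser

## Task

Fit the plaster hut with the sloping roof into the recess of the display board, either way round, and press it fully home so that its ground slab lies flush, then let go of it. Then take the spring presser out of the tool stand and press its tip lightly on the dot on the roof, holding the presser square to the sloping roof face with its spring about half pushed in and never hammering the hut. The glue must grip, so finish while still holding the presser there; do not touch the hut with anything else then, and leave all the other things where they are.

Things in the scene. Friction and masses are not known exactly. Their poses are not given: they have to be found in the camera images.
- hut: loose plaster hut, 0.14 kg, upright on its plug. Bottom up (mm): plug 48 (x) x 34 (y) x 14 high; ground slab 62 x 50, from 14 to 19 high; walls 46 x 34. Grip the flat sides facing +-y, 34 apart, from 19 to 50 high (the roof is no wider). Roof slopes 20 degrees, top 48 high at the low eave (-x end), 68 at the high eave (+x end). Origin: centre of the plug's underside; z up
- spot: the marked spot: dark dot 12 mm across on the hut's sloping roof, moving with the hut. Origin: centre of the dot, on the roof face, at (6.6, 4, 60.4) mm in the hut's frame. Its z axis is the outward normal of the roof face (20 degrees off the hut's z, leaning to the hut's -x); its y is the hut's y
- board: fixed foam display board, 200 (x) x 170 (y) x 26 mm thick, flat on the table, scored lines on its top. Origin: centre of its underside; z up
- recess (a point): centre of the mouth of the board's recess, 26 mm above the table, at (15, -15) mm in the board's frame, axes as the board's. 51 (x) x 37 (y) mm, 14 mm deep, flat floor: 1.5 mm loose on each side of the hut's plug; the hut fits either way round. Home, the plug stands on the floor, the ground slab lies on the board's top and the hut's origin is 12 mm above the table
- presser: loose round metal tool, 0.14 kg, hanging upright in a hole of the stand. Along its axis, mm from its origin: barrel 14 wide from 24 to 60, collar 26 wide from 60 to 64 (rests on the stand's top), ringed handle 22 wide from 64 to 134 (grip here, lift straight up). Origin: on its axis, end of the relaxed spring tip; z from tip to handle; in the stand 10 mm above the table
- tip (a point): end of the presser's spring tip (steel rod 8 mm wide with a 10 mm ball end); it slides into the barrel along the axis as it is pressed
- plunger (a joint): how far the spring tip is pushed into the presser, m: 0 relaxed, 0.016 at its stop. The spring takes 0.4 N per mm: half way is 8 mm and 3.2 N
- stand: fixed wooden tool stand, 60 (x) x 150 (y) x 70 mm high, with two upright 17 mm holes at y = +45 and -45 mm in its frame; the presser hangs in one, the scriber in the other, either way. Origin: centre of its underside
- flat_block: flat-topped plaster casting, 62 x 50 mm over its ground slab, 39 mm high, no roof; origin under its centre. A bystander
- scriber: slim scriber with a dark wooden bulb handle (18 mm wide), hanging in the other hole of the tool stand, its top 124 mm above the table; origin on its axis 10 mm above the table. A bystander
- sanding_block: cork sanding block, 70 x 40 x 25 mm. A bystander
There are look-alikes about, which are no part of the job. What is shaped like the presser but red is not meant.

How it is judged:
By the outcome, as a careful person would: the job done as asked, in the order asked, and still so for the second after the job is handed in, while the arm keeps its last pose, push and grip.
It also fails if it takes over 48 s, if anything falls off the work surface, if the arm or the gripper's body presses on something with over 40 N, if the wrist force passes 120 N, or if a joint passes its speed limit or range.

## Robot

A 6-joint arm with a two-finger parallel gripper is mounted at the origin on the work surface. World frame = base frame: x ahead of the robot, y to its left, z up, the work surface at z = 0. Lengths are in m, angles in rad, forces in N, time in s.
With the tool pointing down it reaches from about 0.225 to 0.875 m from the base axis. Payload 3.4 kg.
Tool frame: the origin (TCP) lies on the centre line of the jaws, within the pads' length; the fingertips stand 14 mm ahead of it and the grasp point (between the pads) lies 5 mm behind it; z points along the fingers, y is the line along which they close (so a half turn about z gives the same grasp; the last joint's range is limited). The gripper opens to 85 mm and grips with 20 to 120 N. Pads are 22 mm wide; open, the fingers measure 114 mm over their backs; the gripper's body (76 mm by 85 mm) begins 54 mm behind the grasp point. The pads swing forward as they close: fully open they stand 13 mm farther back than shut.
Start: joints at [-1.455, 0.276, 1.505, -0, 1.361, -0.121], TCP at [0.135, -0.559, 0.245] pointing down, gripper open.
Joint ranges: [-2.89, 2.89], [-0.75, 2.08], [0.22, 2.7], [-1.18, 4.32], [0.11, 2.71], [-2.7, 2.7]. Speed limits (rad/s): [2.57, 2.57, 3.14, 3.14, 3.14, 3.14].

## Interface

Orientations are given as a unit quaternion [w, x, y, z].
In Python, from rig import manip, eyes gives the robot as it stands.
- The arm moves only by the shell command python3 -m creep 'ROWS' [FORCE]. ROWS is JSON, a list of rows, each a list of 5 numbers: the opening, from 0 (shut) to 1 (fully open), then the shift along the tool's x, y, z normalised to -1 to 1, where 1 is 0.5 m, then the turn about the tool's z normalised to -1 to 1, where 1 is 360 degrees. In form: [[fingers, dx, dy, dz, spin], ...]. A call has 1 to 10 rows; each row is the pose to reach, as a shift and turn from the pose commanded when the call began, along the tool's axes at that moment, turning the shorter way round; what a row does not reach only later rows make up. A row lasts 1/10 s, in which the tool goes at most 50 mm and 8.59 degrees, less where a joint would pass 70% of its speed; a pose out of reach is approached as far as the arm can. A call with a number of a shift or a turn outside -1 to 1 is refused whole. A call with a gripper value outside its range is refused whole. The fingers move at their own pace and stop on an object; FORCE is the grip in N (left out, the last holds). Time passes only in rows, so rows that repeat a pose let the fingers close. It gives the time, the measured TCP pose, the force, the opening and the grip force at its end, in the units of the state.
- manip.get_state(): the state, without advancing time (a new reading comes with each control period).
- eyes.get_image(name): name is "scene" or "top" or "wrist"; returns a dict with "frame" (480x640x3 uint8, red, green, blue), "fx", "fy", "cx", "cy" (pixels), "R" (3x3) and "t" (3): a world point X has camera coordinates R X + t. Camera axes: x right, y down, z forward; pixel columns grow to the right and rows downward; lengths in m; the calibration is good to about 2 mm. A picture is of the moment at which its call begins. There is no depth.
- manip.sign_off(): hands the job in; it is judged then, once.
Trained networks look in the newest picture that a camera, given by its name, has taken for a name from the list of things; names that differ only in an ending like _2 or _b are one class to them, and where a whole thing is asked for, a point or a joint stands for the part that bears it (a point fixed in the world has none). Each returns a list of dicts, best first, with "confidence" (0 to 1); they miss things now and then, are a little off and sometimes report something else, mostly with a low value. They report only what shows in the picture. A call takes as long as a camera call. They do not tell look-alikes from the thing itself.
- eyes.regions_of(camera, label): "mask" (480x640 bool, what is visible of it) and "bbox" ([left, top, right, bottom] in pixels, round what is visible of it).
- eyes.place_of(camera, label): "centre" ([column, row] in pixels: a listed point, or the origin of a listed thing).
The state is a dict: "clock": time; "qpos": joint angles; "qd": joint speeds; "effort": joint torques, N m; "position": TCP position; "ee_rot": TCP orientation; "contact_force": force on the tool from outside, world axes, zero at the start; "moment": the same for the moment, N m; "width": finger opening in m; "gripper_force": force on a finger pad.
Only numpy, scipy, OpenCV 4.12 (cv2) and the standard library are available. Lean on these libraries where they do the work, as an engineer would, in place of code of your own. Each camera call takes 0.05 s, during which the arm holds its last target. There are 200 camera calls.

## Working session

There is one attempt and no reset: what is moved stays moved. The work goes in short steps, Python scripts to look and compute and a shell command to move; the robot and the scene stay as the last step left them, time stands still between calls to the robot, and variables do not carry over. Pictures are saved under pics/ and viewed, at most 10 in all, crops included, and the job is handed in when it is done.

```bash
mkdir -p pics; cat > h.py <<'E'
import numpy as np, cv2
from rig import manip, eyes
def ray(im,uv):
    d=np.array([(uv[0]-im['cx'])/im['fx'],(uv[1]-im['cy'])/im['fy'],1.])
    R=np.array(im['R']);c=-R.T@np.array(im['t']);return c,R.T@d
def atz(im,uv,z):
    c,d=ray(im,uv);return c+d*(z-c[2])/d[2]
def proj(im,X):
    p=np.array(im['R'])@np.array(X)+np.array(im['t']);return np.array([im['fx']*p[0]/p[2]+im['cx'],im['fy']*p[1]/p[2]+im['cy']])
def tri(a,ua,b,ub):
    c1,d1=ray(a,ua);c2,d2=ray(b,ub);d1/=np.linalg.norm(d1);d2/=np.linalg.norm(d2)
    s=np.linalg.lstsq(np.c_[d1,-d2],c2-c1,rcond=None)[0];p,q=c1+s[0]*d1,c2+s[1]*d2
    return (p+q)/2,np.linalg.norm(p-q)
def save(n,im,crop=None,s=1):
    f=im['frame'][...,::-1]
    if crop: f=f[crop[1]:crop[3],crop[0]:crop[2]]
    cv2.imwrite(f'pics/{n}.png',cv2.resize(f,None,fx=s,fy=s,interpolation=cv2.INTER_CUBIC))
E
python3 - <<'E'
from h import *
np.set_printoptions(precision=4,suppress=True)
ims={c:eyes.get_image(c) for c in('scene','top')}
for c in ims: save(c+'0',ims[c]); print(c,-np.array(ims[c]['R']).T@ims[c]['t'],ims[c]['fx'])
for l in['hut','spot','board','recess','presser','tip','stand','flat_block','scriber','sanding_block']:
    for c in ims:
        for r in eyes.place_of(c,l)[:4]: print(l,c,np.round(r['centre'],1),round(r['confidence'],2), atz(ims[c],r['centre'],{'recess':.026,'presser':.01,'tip':.01,'scriber':.01,'spot':.06}.get(l,0))[:2])
print(manip.get_state())
E
```

```text
scene [ 1.0756 -0.5459  0.7885] 534.4795848764704
top [ 0.4495 -0.0268  1.1215] 458.2000912118076
hut scene [414.3 173.5] 0.86 [0.5537 0.2991]
hut top [194.5 237.5] 0.74 [0.5522 0.2986]
spot scene [267.9 353.2] 0.5 [ 0.7002 -0.2801]
board scene [338.8 242. ] 0.91 [0.5779 0.0162]
board top [309.1 229.2] 0.68 [0.5762 0.0168]
recess scene [334.2 238.6] 0.85 [ 0.5815 -0.0019]
recess top [316.2 225.2] 0.66 [ 0.5831 -0.0012]
presser scene [235.3 304.4] 0.96 [ 0.5565 -0.2355]
presser top [407.9 244.8] 0.6 [ 0.5398 -0.2244]
presser top [426.6 274.9] 0.51 [ 0.4675 -0.2691]
tip scene [236.7 305.2] 0.41 [ 0.5597 -0.2349]
stand scene [173.7 304.1] 0.83 [ 0.4685 -0.3101]
stand top [441.  279.8] 0.91 [ 0.4562 -0.3062]
flat_block scene [365.3 163.4] 0.73 [0.4475 0.2484]
flat_block top [207.8 281.8] 0.76 [0.4441 0.2617]
scriber top [460.8 279.1] 0.64 [ 0.4584 -0.3514]
sanding_block scene [269.3 359. ] 0.7 [ 0.6793 -0.2641]
sanding_block top [421.4 191.4] 0.58 [ 0.6739 -0.2604]
{'clock': 1.1, 'qpos': array([-1.455 ,  0.2759,  1.5049, -0.    ,  1.3607, -0.121 ]), 'qd': array([ 0.0017,  0.    ,  0.0003,  0.0012, -0.    ,  0.0003]), 'effort': array([ -0.0008, -41.6674, -24.6103,  -0.0004,   0.0004,   0.    ]), 'position': array([ 0.1349, -0.559 ,  0.2453]), 'ee_rot': array([ 0.    ,  0.993 ,  0.1181, -0.    ]), 'contact_force': array([0.5042, 0.14  , 0.0162]), 'moment': array([ 0.0071, -0.0171, -0.0311]), 'gripper_force': 0.0, 'width': 0.08532213015531552}
```

View both.

View pics/scene0.png

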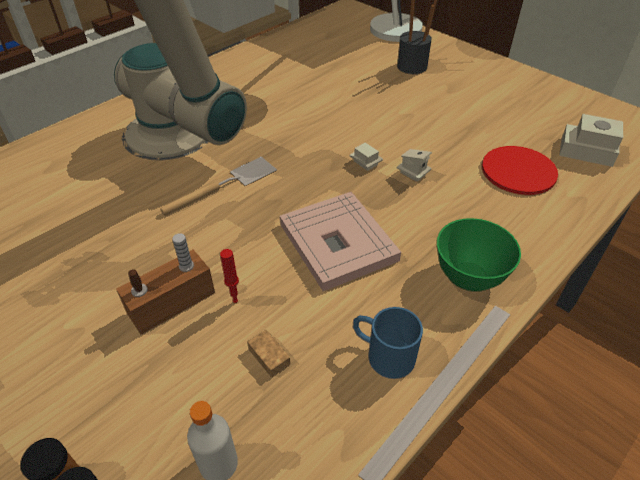

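View pics/top0.png

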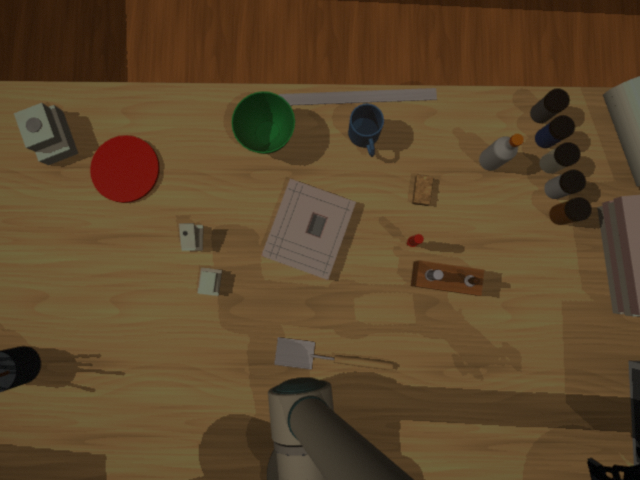

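```bash
cat >> h.py <<'E'
from scipy.optimize import minimize
def box(x,y,z0,z1,cx=0,cy=0): return np.array([[cx+a*x/2,cy+b*y/2,z] for a in(-1,1) for b in(-1,1) for z in(z0,z1)])/1e3
def cyl(d,z0,z1): return np.array([[d/2*np.cos(a),d/2*np.sin(a),z] for a in np.linspace(0,6.28,24) for z in(z0,z1)])/1e3
roof=np.array([[x,y,z] for y in(-17,17) for x,z in((-23,19),(23,19),(-23,48),(23,68-.0))])/1e3
hut=[box(48,34,0,14),box(62,50,14,19),roof]
board=[box(200,170,0,26)]
stand=[box(60,150,0,70)]
presser_up=[cyl(26,60,64),cyl(22,64,134)]
def sil(im,parts,p,z=0):
    m=np.zeros((480,640),np.uint8);c,s=np.cos(p[2]),np.sin(p[2]);R=np.array([[c,-s,0],[s,c,0],[0,0,1]])
    for P in parts:
        uv=np.array([proj(im,R@v+[p[0],p[1],z]) for v in P])
        cv2.fillConvexPoly(m,np.round(cv2.convexHull(uv.astype(np.float32))*16).astype(np.int32),255,cv2.LINE_AA,4)
    return m/255.
def fit(ims,masks,parts,p0,z=0,yaws=(0,)):
    def cost(p):
        e=0
        for i,m in zip(ims,masks):
            s=sil(i,parts,p,z);e+=1-np.minimum(s,m).sum()/np.maximum(s,m).sum()
        return e/len(ims)
    rs=[]
    for y in yaws:
        x0=np.array([p0[0],p0[1],y]);S=np.array([x0,x0+[.01,0,0],x0+[0,.01,0],x0+[0,0,.25]])
        r=minimize(cost,x0,method='Nelder-Mead',options=dict(initial_simplex=S,xatol=1e-5,fatol=1e-5,maxiter=150))
        rs.append((round(r.fun,4),np.round(r.x,4)))
    return sorted(rs,key=lambda r:r[0])
E
python3 - <<'E'
from h import *
ims={c:eyes.get_image(c) for c in('scene','top')};I=list(ims.values())
def M(l):
    o=[]
    for c in ims:
        r=eyes.regions_of(c,l); print(l,c,[(np.round(q['bbox']).tolist(),round(q['confidence'],2)) for q in r[:3]]); o.append(r)
    return o
def pick(rs,uvs): 
    return [next((q['mask'].astype(float) for q in r if q['bbox'][0]-3<u[0]<q['bbox'][2]+3 and q['bbox'][1]-3<u[1]<q['bbox'][3]+3),None) for r,u in zip(rs,uvs)]
def go(l,parts,p0,uvs,yaws,z=0):
    m=pick(M(l),uvs);k=[i for i in range(2) if m[i] is not None]
    for r in fit([I[i] for i in k],[m[i] for i in k],parts,p0,z,yaws)[:3]: print(l,k,r)
go('hut',hut,(.553,.299),[(414,165),(191,237)],np.arange(8)*np.pi/4)
go('board',board,(.577,.0165),[(338,242),(309,229)],(-.3,0,.3))
go('stand',stand,(.46,-.307),[(170,290),(450,280)],(-.3,0,.3))
go('presser',presser_up,(.465,-.27),[(183,252),(435,275)],(0,),.01)
a=cv2.resize(I[0]['frame'][135:195,380:450,::-1],(560,480),interpolation=cv2.INTER_CUBIC)
b=cv2.resize(I[0]['frame'][225:335,110:250,::-1],None,fx=1.7,fy=1.7,interpolation=cv2.INTER_CUBIC)
f=np.zeros((480,800,3),np.uint8);f[:,:560]=a;f[:b.shape[0],560:560+b.shape[1]]=b[:,:240];cv2.imwrite('pics/crop1.png',f)
E
```

```text
hut scene [([398.0, 151.0, 434.0, 180.0], 0.71), ([350.0, 145.0, 385.0, 169.0], 0.69)]
hut top [([180.0, 224.0, 206.0, 249.0], 0.98)]
hut [0, 1] (np.float64(0.1159), array([0.5511, 0.2979, 6.2654]))
hut [0, 1] (np.float64(0.1163), array([ 0.5509,  0.2981, -0.0257]))
hut [0, 1] (np.float64(0.1164), array([ 0.5512,  0.2978, -0.0293]))
board scene [([279.0, 194.0, 401.0, 291.0], 0.9)]
board top [([265.0, 177.0, 356.0, 279.0], 0.81)]
board [0, 1] (np.float64(0.0306), array([ 0.5753,  0.0163, -0.3354]))
board [0, 1] (np.float64(0.0306), array([ 0.5754,  0.0162, -0.3326]))
board [0, 1] (np.float64(0.0307), array([ 0.5755,  0.0163, -0.3323]))
stand scene [([119.0, 253.0, 216.0, 333.0], 0.55)]
stand top [([409.0, 263.0, 486.0, 294.0], 0.76), ([260.0, 180.0, 354.0, 277.0], 0.5)]
stand [0, 1] (np.float64(0.1833), array([ 0.4614, -0.3098, -0.1243]))
stand [0, 1] (np.float64(0.1834), array([ 0.4616, -0.3097, -0.1242]))
stand [0, 1] (np.float64(0.1836), array([ 0.4614, -0.3099, -0.1201]))
presser scene [([175.0, 234.0, 194.0, 273.0], 0.75), ([129.0, 266.0, 148.0, 295.0], 0.36)]
presser top [([428.0, 267.0, 445.0, 280.0], 0.66), ([405.0, 231.0, 425.0, 246.0], 0.66), ([181.0, 224.0, 206.0, 252.0], 0.35)]
presser [0, 1] (np.float64(0.221), array([ 0.4671, -0.2661,  0.0627]))
```

View pics/crop1.png

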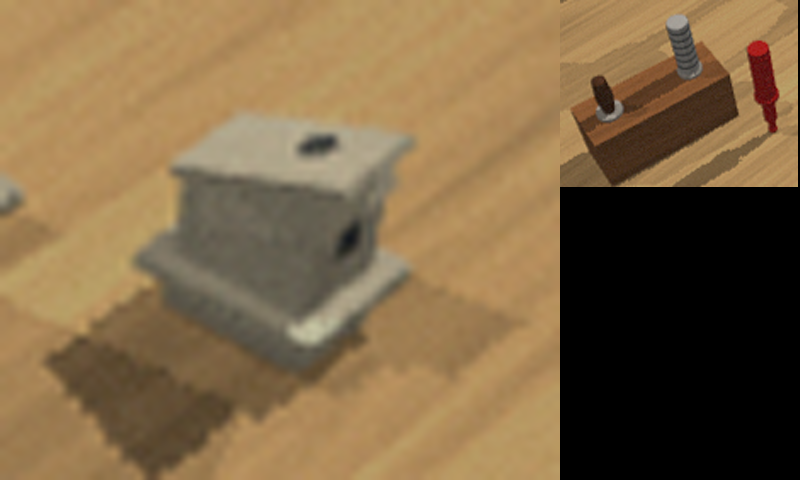

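Candidates: the hut is at scene (414,165), against the roofless flat block at (366,155) and the pedestal at (597,140). The presser is the metal one in the stand at (183,252), against the red one at (230,275) and the scriber at (136,283). The crop confirms the sloped roof with its dot, and the ringed metal handle.

```bash
cat >> h.py <<'E'
def delta(x,y,z,yaw=None):
    s=manip.get_state();w,a,b,c=s['ee_rot'];t=2*np.arctan2(b,a)
    X=np.array([np.cos(t),np.sin(t)]);Y=np.array([X[1],-X[0]]);d=np.array([x,y,z])-s['position']
    sp=0 if yaw is None else ((t-yaw+np.pi/2)%np.pi-np.pi/2)/(2*np.pi)
    print('TCP',np.round(s['position'],4),'yaw',round(float((t+np.pi)%(2*np.pi)-np.pi),4),'clk',round(s['clock'],2),'w',round(s['width'],4),'F',np.round(s['contact_force'],2),'g',s['gripper_force'],'j',np.round(s['qpos'],2))
    print('rows: ',np.round([d[:2]@X/.5,d[:2]@Y/.5,-d[2]/.5,sp],4))
E
python3 -m creep '[[1,0.6054,-0.7354,0,0],[1,0.6054,-0.7354,0,0],[1,0.6054,-0.7354,0,0],[1,0.6054,-0.7354,0,0],[1,0.6054,-0.7354,0,0],[1,0.6054,-0.7354,0,0],[1,0.6054,-0.7354,0,0],[1,0.6054,-0.7354,0,0],[1,0.6054,-0.7354,0,0],[1,0.6054,-0.7354,0,0]]'
python3 -c "
from h import *
delta(.551,.298,.2,-.02)"
```

```text
clock: 2.6
position: [0.3434, -0.1273, 0.2456]
ee_rot: [-0.0, 0.993, 0.119, 0.001]
contact_force: [0.5, 0.2, 0.1]
width: 0.0853
gripper_force: 0.0
TCP [ 0.3434 -0.1273  0.2456] yaw 0.2395 clk 2.6 w 0.0853 F [0.46 0.15 0.09] g 0.0 j [-0.55 -0.05  1.89  0.    1.3   0.78]
rows:  [ 0.605  -0.7279  0.0912  0.0413]
```

```bash
python3 -m creep '[[1,0.605,-0.728,0.0912,0.0413],[1,0.605,-0.728,0.0912,0.0413],[1,0.605,-0.728,0.0912,0.0413],[1,0.605,-0.728,0.0912,0.0413],[1,0.605,-0.728,0.0912,0.0413],[1,0.605,-0.728,0.0912,0.0413],[1,0.605,-0.728,0.0912,0.0413],[1,0.605,-0.728,0.0912,0.0413],[1,0.605,-0.728,0.0912,0.0413],[1,0.605,-0.728,0.0912,0.0413]]'
python3 - <<'E'
from h import *
delta(.551,.298,.2,-.02)
im=eyes.get_image('wrist');r=eyes.regions_of('wrist','hut')
print([(np.round(q['bbox']).tolist(),round(q['confidence'],2)) for q in r],[(q['centre'],q['confidence']) for q in eyes.place_of('wrist','spot')])
m=r[0]['mask'].astype(float)
for q in fit([im],[m],hut,(.551,.298),0,(-.02,np.pi-.02,-.2)): print(q)
p=fit([im],[m],hut,(.551,.298),0,(-.02,))[0][1]
c,s=np.cos(p[2]),np.sin(p[2]);print('spot pred',proj(im,[p[0]+c*.0066-s*.004,p[1]+s*.0066+c*.004,.0604]))
f=im['frame'].copy();cs,_=cv2.findContours((sil(im,hut,p)>.5).astype(np.uint8),0,1);cv2.drawContours(f,cs,-1,(255,0,0),1)
save('w1',dict(frame=f))
E
```

```text
clock: 3.6
position: [0.5522, 0.2966, 0.1994]
ee_rot: [0.0, 1.0, -0.011, 0.0]
contact_force: [0.4, -0.2, 0.0]
width: 0.0854
gripper_force: 0.0
TCP [0.5522 0.2966 0.1994] yaw -0.0219 clk 3.6 w 0.0854 F [ 0.45 -0.24  0.02] g 0.0 j [ 0.38  0.38  1.46 -0.    1.3   1.97]
rows:  [-0.0025 -0.0028 -0.0013 -0.0003]
[([281.0, 181.0, 345.0, 261.0], 0.85)] [([302.6, 222.7], 0.66)]
(np.float64(0.0688), array([0.5469, 0.3013, 0.0111]))
(np.float64(0.0688), array([0.5469, 0.3013, 0.0135]))
(np.float64(0.0845), array([0.5481, 0.3013, 3.1779]))
spot pred [305.76673448 224.42585993]
```

View pics/w1.png

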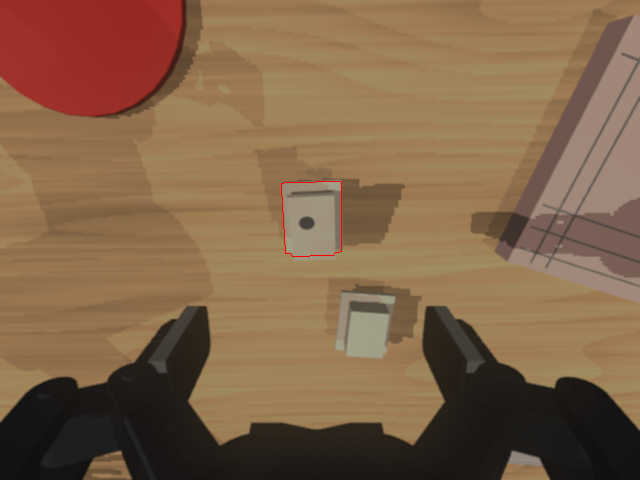

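The wrist view shows the hut at (312,220) with its dot at (307,223). The flat block is at (365,325) and the board is at the right.

```bash
python3 -m creep '[[1,-0.0075,-0.006,0.08,-0.0035],[1,-0.0075,-0.006,0.16,-0.0035],[1,-0.0075,-0.006,0.23,-0.0035],[1,-0.0075,-0.006,0.28,-0.0035],[1,-0.0075,-0.006,0.30,-0.0035],[1,-0.0075,-0.006,0.319,-0.0035],[1,-0.0075,-0.006,0.319,-0.0035],[0.3,-0.0075,-0.006,0.319,-0.0035],[0.3,-0.0075,-0.006,0.319,-0.0035],[0.3,-0.0075,-0.006,0.319,-0.0035]]' 40
python3 -m creep '[[0.25,0,0,0,0],[0.25,0,0,0,0],[0.25,0,0,0,0],[0.25,0,0,0,0]]' 40
python3 -c "
from h import *
delta(.58,0,.2,-.334)"
```

```text
clock: 4.75
position: [0.5485, 0.2976, 0.0413]
ee_rot: [-0.0, 1.0, -0.0, 0.001]
contact_force: [-0.1, 0.2, -0.0]
width: 0.0438
gripper_force: 0.0
clock: 5.15
position: [0.5485, 0.2978, 0.0412]
ee_rot: [-0.0, 1.0, -0.0, 0.001]
contact_force: [0.5, 0.4, 6.0]
width: 0.0333
gripper_force: 40.6
TCP [0.5485 0.2978 0.0412] yaw -0.0006 clk 5.15 w 0.0333 F [0.53 0.45 5.97] g 40.63489332591416 j [ 0.39  0.52  1.67 -0.    0.95  1.96]
rows:  [ 0.0633  0.5955 -0.3175  0.0531]
```

```bash
python3 -m creep '[[0.25,0,0,-0.04,0],[0.25,0,0,-0.12,0],[0.25,0,0,-0.2,0],[0.25,0.02,0.1,-0.3175,0.02],[0.25,0.0633,0.25,-0.3175,0.0531],[0.25,0.0633,0.4,-0.3175,0.0531],[0.25,0.0633,0.5,-0.3175,0.0531],[0.25,0.0633,0.5955,-0.3175,0.0531],[0.25,0.0633,0.5955,-0.3175,0.0531],[0.25,0.0633,0.5955,-0.3175,0.0531]]'
python3 - <<'E'
from h import *
delta(.58,0,.2,-.334)
im=eyes.get_image('wrist');r=eyes.place_of('wrist','recess');print(r)
if r: print(atz(im,r[0]['centre'],.026))
print(proj(im,manip.get_state()['position']))
save('w2',im)
E
```

```text
clock: 6.15
position: [0.5788, -0.005, 0.1985]
ee_rot: [0.001, 0.986, -0.168, -0.0]
contact_force: [0.2, 1.2, -2.3]
width: 0.0335
gripper_force: 40.5
TCP [ 0.5788 -0.005   0.1985] yaw -0.3377 clk 6.15 w 0.0335 F [ 0.18  1.18 -2.3 ] g 40.450293335015886 j [-0.13  0.31  1.57 -0.    1.26  1.78]
rows:  [-0.001  -0.0101 -0.003  -0.0006]
[{'centre': [311.2, 213.5], 'confidence': 0.82}]
[ 0.58081501 -0.00116705  0.026     ]
[314.49369237 322.79485537]
```

View pics/w2.png

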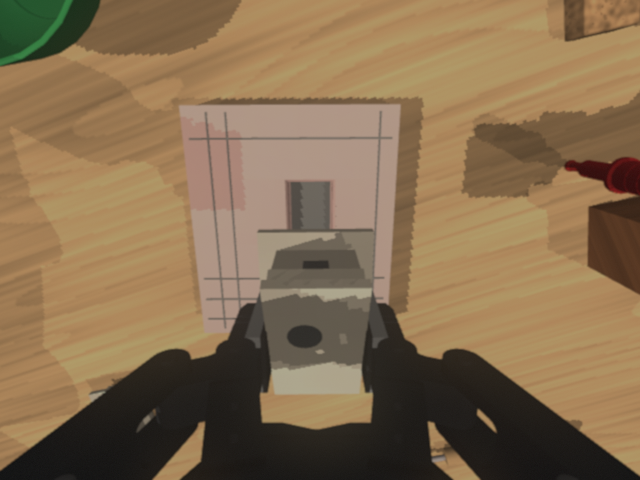

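The wrist view shows the hut held straight, with its slab's front edge at row 230. The recess behind it spans columns 287–332 with its far edge at row 181.

```bash
python3 - <<'E'
from h import *
f=cv2.imread('pics/w2.png').astype(int)
print('row205',[(c,*f[200:210,c].mean(0).round().astype(int)) for c in list(range(282,296))+list(range(326,338))])
print('col310',[(r,*f[r,300:322].mean(0).round().astype(int)) for r in range(176,188)])
print('slab row240',[(c,f[238:242,c].mean().round()) for c in list(range(252,266))+list(range(368,382))])
print('slab col',[(r,f[r,270:285].mean().round(),f[r,345:360].mean().round()) for r in range(224,236)])
E
```

```text
row205 [(282, np.int64(132), np.int64(147), np.int64(174)), (283, np.int64(133), np.int64(148), np.int64(174)), (284, np.int64(131), np.int64(146), np.int64(172)), (285, np.int64(120), np.int64(133), np.int64(160)), (286, np.int64(102), np.int64(113), np.int64(140)), (287, np.int64(88), np.int64(98), np.int64(123)), (288, np.int64(79), np.int64(88), np.int64(111)), (289, np.int64(83), np.int64(92), np.int64(115)), (290, np.int64(86), np.int64(95), np.int64(117)), (291, np.int64(79), np.int64(87), np.int64(101)), (292, np.int64(71), np.int64(78), np.int64(85)), (293, np.int64(70), np.int64(76), np.int64(82)), (294, np.int64(70), np.int64(76), np.int64(82)), (295, np.int64(69), np.int64(76), np.int64(82)), (326, np.int64(83), np.int64(91), np.int64(97)), (327, np.int64(83), np.int64(90), np.int64(96)), (328, np.int64(84), np.int64(91), np.int64(98)), (329, np.int64(90), np.int64(99), np.int64(113)), (330, np.int64(103), np.int64(114), np.int64(140)), (331, np.int64(109), np.int64(122), np.int64(154)), (332, np.int64(115), np.int64(128), np.int64(162)), (333, np.int64(123), np.int64(137
[... 1438 characters left out ...]
(376, np.float64(140.0)), (377, np.float64(150.0)), (378, np.float64(151.0)), (379, np.float64(151.0)), (380, np.float64(151.0)), (381, np.float64(150.0))]
slab col [(224, np.float64(151.0), np.float64(151.0)), (225, np.float64(151.0), np.float64(151.0)), (226, np.float64(151.0), np.float64(151.0)), (227, np.float64(150.0), np.float64(148.0)), (228, np.float64(140.0), np.float64(130.0)), (229, np.float64(114.0), np.float64(94.0)), (230, np.float64(87.0), np.float64(82.0)), (231, np.float64(87.0), np.float64(93.0)), (232, np.float64(114.0), np.float64(111.0)), (233, np.float64(143.0), np.float64(119.0)), (234, np.float64(150.0), np.float64(120.0)), (235, np.float64(149.0), np.float64(120.0))]
```

```bash
python3 - <<'E'
from h import *
im=eyes.get_image('wrist');s=manip.get_state();P=s['position'];w,a,b,c=s['ee_rot'];t=2*np.arctan2(b,a)
X=np.array([np.cos(t),np.sin(t),0]);Y=np.array([X[1],-X[0],0])
def L(uv,z): d=atz(im,uv,z)-P; return np.round([d@X*1e3,d@Y*1e3],2)
print(P,t)
print('cam',(-np.array(im['R']).T@im['t']-P)@X,-np.array(im['R']).T@im['t'])
print('recess L',L((286.2,204.5),.026),'R',L((332.6,204.5),.026),'far',L((295,179.7),.026),L((325,179.7),.026))
z0=P[2]-.0412
print('slab far top',L((310,232.6),z0+.019),'bottom',L((310,228.5),z0+.014),'right bottom',L((375.7,240),z0+.019),L((258,230),z0+.014))
print('dot should be 6.6+hx, 4+hy(-)',L((305,336),z0+.0604))
E
```

```text
[ 0.57886393 -0.00160231  0.19832076] -0.3372402940758525
cam 0.07814174561600451 [ 0.65225643 -0.0284496   0.32734882]
recess L [  9.12 -23.32] R [ 9.09 15.33] far [ 29.78 -15.62] [29.77  8.85]
slab far top [31.2 -1.3] bottom [31.54 -1.37] right bottom [27.83 27.01] [ 30.87 -24.32]
dot should be 6.6+hx, 4+hy(-) [ 7.04 -2.57]
```

```bash
cat > rel.py <<'E'
from h import *
im=eyes.get_image('wrist');s=manip.get_state();P=s['position'];w,a,b,c=s['ee_rot'];t=2*np.arctan2(b,a)
X=np.array([np.cos(t),np.sin(t),0]);Y=np.array([X[1],-X[0],0])
def L(uv,z): d=atz(im,uv,z)-P; return np.round([d@X*1e3,d@Y*1e3],2)
print(P.round(4),round(t,4),s['clock'])
g=cv2.GaussianBlur(im['frame'],(1,1),0).astype(float).mean(2)
def half(v,i0,bright,inside):   # first crossing midway between board level and wall level scanning from bright side
    th=(bright+inside)/2; k=np.argmax(v<th); return i0+(k-1)+(v[k-1]-th)/(v[k-1]-v[k]) if k else None
u0=proj(im,P+.0043*X-.004*Y)  # unused guide
r=eyes.place_of('wrist','recess')[0]['centre'];print('net',r)
cu,cv_=int(round(r[0])),int(round(r[1]))-8
row=g[cv_-4:cv_+5].mean(0); col=g[:,cu-10:cu+11].mean(1)
l=row[cu-45:cu]; k=half(l,cu-45,l[:12].mean(),93); 
q=row[cu+45:cu:-1]; kr=half(q,0,q[:12].mean(),125); kr=cu+45-kr
top=col[cv_-60:cv_]; kt=half(top,cv_-60,top[:12].mean(),120) 
print('edges',k,kr,kt)
print('L',L((k,cv_),.026),'R',L((kr,cv_),.026),'far',L((cu,kt),.026))
np.save('pics/f.npy',im['frame']); print([int(x) for x in row[cu-32:cu-18]],[int(x) for x in row[cu+14:cu+34]],[int(x) for x in col[cv_-32:cv_-8]])
print('slab col',[int(x) for x in g[222:238,300:330].mean(1)])
E
python3 rel.py
```

```text
[ 5.789e-01 -4.000e-04  1.983e-01] -0.3356 6.35
net [318.3, 209.8]
edges 290.09315789473686 337.4182692307692 178.22083333333333
L [ 10.73 -21.  ] R [10.7  18.33] far [30.46  2.17]
[151, 151, 150, 141, 123, 106, 95, 96, 100, 90, 78, 75, 76, 76] [89, 96, 116, 124, 124, 134, 143, 148, 150, 151, 151, 150, 150, 151, 150, 150, 151, 151, 151, 151] [152, 152, 152, 152, 152, 152, 152, 148, 139, 126, 109, 101, 101, 101, 100, 100, 100, 100, 101, 101, 100, 100, 100, 100]
slab col [93, 92, 93, 94, 94, 94, 91, 84, 82, 95, 125, 147, 151, 150, 150, 150]
```

```bash
python3 -m creep '[[0.25,0.0086,-0.0053,0.06,0],[0.25,0.0086,-0.0053,0.14,0],[0.25,0.0086,-0.0053,0.21,0],[0.25,0.0086,-0.0053,0.245,0],[0.25,0.0086,-0.0053,0.25,0],[0.25,0.0086,-0.0053,0.25,0],[0.25,0.0086,-0.0053,0.25,0]]'
python3 -c "
from h import *
delta(.5838,.0007,.0532)"
python3 -m creep '[[0.25,0,0,0.006,0],[0.25,0,0,0.012,0],[0.25,0,0,0.016,0],[0.25,0,0,0.018,0]]'
python3 -c "
from h import *
delta(.5838,.0007,.0532)"
```

```text
clock: 7.1
position: [0.5854, 0.0013, 0.0752]
ee_rot: [-0.0, 0.986, -0.166, 0.001]
contact_force: [-0.2, -0.1, -1.1]
width: 0.0331
gripper_force: 40.3
TCP [0.5854 0.0013 0.0752] yaw -0.3332 clk 7.1 w 0.0331 F [-0.22 -0.14 -1.13] g 40.32159925001906 j [-0.12  0.43  1.73  0.    0.98  1.79]
rows:  [-0.0027  0.0022  0.0441  0.    ]
clock: 7.5
position: [0.5847, 0.0005, 0.0669]
ee_rot: [-0.0, 0.986, -0.166, 0.001]
contact_force: [-3.0, 0.7, 15.7]
width: 0.0334
gripper_force: 42.3
TCP [5.847e-01 5.000e-04 6.690e-02] yaw -0.3345 clk 7.5 w 0.0334 F [-2.98  0.68 15.73] g 42.30590764229419 j [-0.12  0.44  1.74  0.    0.96  1.79]
rows:  [-0.0017  0.0003  0.0274  0.    ]
```

```bash
for k in 1; do python3 -m creep '[[0.25,0,0.001,-0.0008,0],[0.25,0,0.002,-0.0008,0],[0.25,0,0.003,-0.0008,0],[0.25,0,0.004,-0.0008,0],[0.25,0,0.005,-0.0008,0]]'; done
python3 -c "
from h import *
delta(.5838,.0007,.0532)"
python3 -m creep '[[0.25,0,0.001,0,0],[0.25,0,0.002,0,0],[0.25,0,0.003,0,0]]'
python3 -c "
from h import *
delta(.5838,.0007,.0532)
im=eyes.get_image('scene');save('s3',im,(270,130,410,260),5)"
```

```text
clock: 8.0
position: [0.5846, -0.0004, 0.0669]
ee_rot: [-0.002, 0.986, -0.167, 0.001]
contact_force: [-0.4, 4.3, 4.7]
width: 0.0337
gripper_force: 41.2
TCP [ 5.846e-01 -4.000e-04  6.690e-02] yaw -0.3357 clk 8.0 w 0.0337 F [-0.44  4.3   4.71] g 41.23010589071782 j [-0.12  0.44  1.74  0.    0.96  1.78]
rows:  [-0.0022 -0.0016  0.0274  0.    ]
clock: 8.3
position: [0.5828, -0.0033, 0.065]
ee_rot: [0.0, 0.986, -0.167, -0.0]
contact_force: [-0.4, 1.5, -0.9]
width: 0.0332
gripper_force: 40.4
TCP [ 0.5828 -0.0033  0.065 ] yaw -0.3346 clk 8.3 w 0.0332 F [-0.36  1.52 -0.91] g 40.41565231222194 j [-0.12  0.44  1.74 -0.    0.96  1.78]
rows:  [-0.0008 -0.0082  0.0237  0.    ]
```

View pics/s3.png

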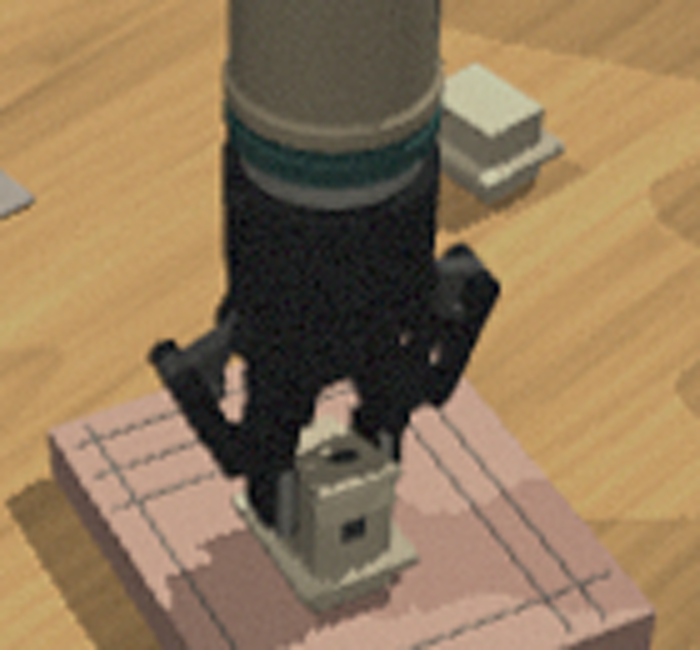

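The hut sits over the recess at crop (340,560). TCP z dropped about 2 mm below the board-top level with no force, so the plug has entered.

```bash
python3 -m creep '[[0.25,0,0,0.006,0],[0.25,0,0,0.012,0],[0.25,0,0,0.018,0],[0.25,0,0,0.022,0]]'
python3 -c "
from h import *
delta(.5838,.0007,.0532)"
```

```text
clock: 8.75
position: [0.5827, -0.0031, 0.0538]
ee_rot: [0.0, 0.986, -0.166, -0.0]
contact_force: [1.0, 1.1, -0.8]
width: 0.0331
gripper_force: 40.4
TCP [ 0.5827 -0.0031  0.0538] yaw -0.3344 clk 8.75 w 0.0331 F [ 1.03  1.13 -0.76] g 40.430319332226645 j [-0.12  0.45  1.75 -0.    0.94  1.78]
rows:  [-0.0004 -0.008   0.0011  0.    ]
```

```bash
python3 -m creep '[[0.25,0,0,0.002,0],[0.25,0,0,0.003,0],[0.25,0,0,0.004,0],[0.25,0,0,0.004,0]]'
python3 -c "
from h import *
delta(.5838,.0007,.0532)"
```

```text
clock: 9.15
position: [0.5827, -0.0031, 0.0532]
ee_rot: [0.0, 0.986, -0.166, -0.0]
contact_force: [-2.4, 1.0, 6.5]
width: 0.0335
gripper_force: 41.1
TCP [ 0.5827 -0.0031  0.0532] yaw -0.3342 clk 9.15 w 0.0335 F [-2.4   0.95  6.5 ] g 41.087261662760284 j [-0.12  0.45  1.75 -0.    0.93  1.78]
rows:  [-0.0003 -0.0079  0.0001  0.    ]
```

```bash
python3 -m creep '[[0.25,0,0,0,0],[0.6,0,0,-0.001,0],[0.8,0,0,-0.001,0],[1,0,0,-0.001,0],[1,0,0,-0.001,0],[1,0,0,-0.03,0],[1,0,0,-0.09,0],[1,0,0,-0.17,0],[1,0,0,-0.25,0],[1,0,0,-0.3,0]]'
python3 - <<'E'
from h import *
delta(.467,-.266,.2,-.334)
I={c:eyes.get_image(c) for c in('wrist','top')}
M=[max(eyes.regions_of(c,'hut'),key=lambda q:q['confidence'] if np.hypot(*(np.mean(np.reshape(q['bbox'],(2,2)),0)-proj(I[c],[.583,-.003,.04])))<30 else -1)['mask'].astype(float) for c in I]
up=hut[1:]
for k in(0,1): print(list(I)[k],fit([list(I.values())[k]],[M[k]],up,(.583,-.003),.012,(-.334,)))
save('w4',I['wrist'])
E
```

```text
clock: 10.15
position: [0.584, -0.0033, 0.2055]
ee_rot: [0.0, 0.986, -0.166, 0.002]
contact_force: [0.7, 0.8, -0.4]
width: 0.0851
gripper_force: 0.0
TCP [ 0.584  -0.0033  0.2055] yaw -0.3343 clk 10.15 w 0.0851 F [ 0.74  0.8  -0.39] g 0.0 j [-0.12  0.31  1.55 -0.    1.27  1.78]
rows:  [-0.0488  0.5731  0.0109 -0.    ]
wrist [(np.float64(0.0647), array([ 0.5816, -0.0014, -0.3331]))]
top [(np.float64(0.5182), array([ 0.5802, -0.0035, -0.421 ]))]
```

View pics/w4.png

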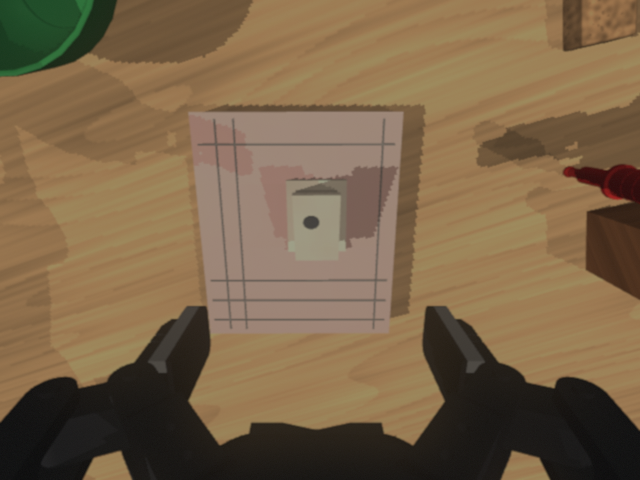

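The hut is seated flush and square in the board at (316,220), with its dot at (311,222). I'm moving on to the presser.

```bash
python3 -m creep '[[1,-0.0488,0.1,0.0,0],[1,-0.0488,0.2,0.0,0],[1,-0.0488,0.3,0.0,0],[1,-0.0488,0.4,0.0,0],[1,-0.0488,0.5,0.0,0],[1,-0.0488,0.55,0.0,0],[1,-0.0488,0.573,0.0,0],[1,-0.0488,0.573,0.0,0],[1,-0.0488,0.573,0.0,0]]'
python3 - <<'E'
from h import *
delta(.467,-.266,.2,-.334)
im=eyes.get_image('wrist');r=eyes.regions_of('wrist','presser')
print([(np.round(q['bbox']).tolist(),round(q['confidence'],2)) for q in r])
for q in r[:2]: print(fit([im],[q['mask'].astype(float)],presser_up,(.467,-.266),.01,(0,)))
s=eyes.regions_of('wrist','stand')
if s: print(fit([im],[s[0]['mask'].astype(float)],stand,(.4614,-.31),0,(-.12,)))
save('w5',im)
E
```

```text
clock: 11.25
position: [0.4657, -0.2644, 0.2013]
ee_rot: [-0.001, 0.986, -0.166, -0.001]
contact_force: [-0.3, -0.5, 0.2]
width: 0.0854
gripper_force: 0.0
TCP [ 0.4657 -0.2644  0.2013] yaw -0.3342 clk 11.25 w 0.0854 F [-0.26 -0.5   0.21] g 0.0 j [-0.65  0.25  1.66  0.    1.24  1.26]
rows:  [ 0.0035  0.0022  0.0026 -0.    ]
[([298.0, 207.0, 336.0, 289.0], 0.94), ([176.0, 126.0, 250.0, 176.0], 0.89)]
[(np.float64(0.0698), array([ 0.4651, -0.2635,  0.046 ]))]
[(np.float64(1.0), array([ 0.467, -0.266,  0.   ]))]
[(np.float64(0.1906), array([ 0.4587, -0.3077, -0.1286]))]
```

View pics/w5.png

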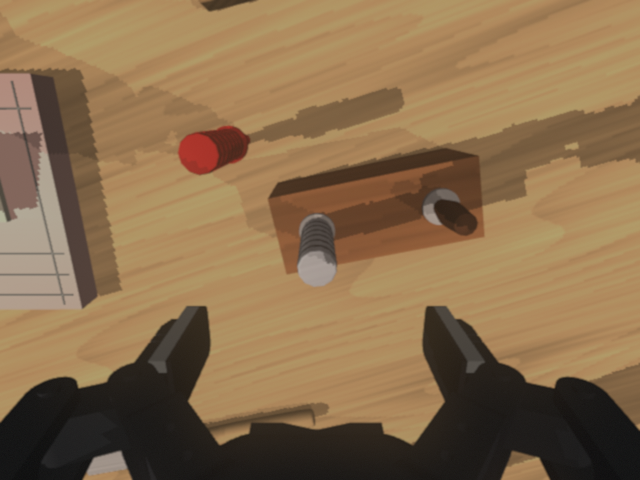

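The metal presser stands at (317,245), with its top at (317,268). The red look-alike is at (210,152) and the scriber at (450,212), both clear of the open fingers.

```bash
python3 -m creep '[[1,0.001,0.001,0.07,0],[1,0.001,0.001,0.13,0],[1,0.001,0.001,0.17,0],[1,0.001,0.001,0.192,0],[1,0.001,0.001,0.192,0],[0.2,0.001,0.001,0.192,0],[0.1,0.001,0.001,0.192,0],[0.1,0.001,0.001,0.192,0],[0.1,0.001,0.001,0.192,0],[0.1,0.001,0.001,0.192,0]]' 40
python3 -m creep '[[0.1,0,0,0,0],[0.1,0,0,0,0],[0.1,0,0,0,0]]'
python3 -c "
from h import *
delta(.467,-.266,.155,-.334)"
```

```text
clock: 12.4
position: [0.4665, -0.2665, 0.1071]
ee_rot: [0.0, 0.986, -0.167, 0.001]
contact_force: [0.2, 1.4, 2.9]
width: 0.0209
gripper_force: 38.8
clock: 12.7
position: [0.4665, -0.2665, 0.107]
ee_rot: [0.0, 0.986, -0.166, 0.001]
contact_force: [-0.7, 1.0, 5.3]
width: 0.0215
gripper_force: 39.0
TCP [ 0.4665 -0.2665  0.107 ] yaw -0.3344 clk 12.7 w 0.0215 F [-0.65  1.02  5.31] g 38.975481390953064 j [-0.65  0.33  1.79  0.    1.01  1.26]
rows:  [ 0.0006 -0.0013 -0.0959 -0.0001]
```

```bash
python3 -m creep '[[0.1,0,0,-0.02,0],[0.1,0,0,-0.05,0],[0.1,0,0,-0.08,0],[0.1,0,0,-0.094,0],[0.1,0,0,-0.094,0],[0.1,0,0,-0.094,0]]' 40
python3 -c "
from h import *
delta(.467,-.266,.154,-.334)"
python3 -m creep '[[0.1,-0.004,0,0,0],[0.1,-0.008,0,0,0],[0.1,-0.012,0,0,0],[0.1,-0.016,0,0,0],[0.1,-0.020,0,0,0],[0.1,-0.024,0,0,0],[0.1,-0.028,0,0,0],[0.1,-0.028,0,0,0]]' 20
python3 -c "
from h import *
delta(.467,-.266,.154,-.334)
im=eyes.get_image('scene');save('s6',im,(120,170,250,320),5);np.save('pics/s6.npy',im['frame'])"
```

```text
clock: 13.3
position: [0.4658, -0.2662, 0.1529]
ee_rot: [-0.0, 0.986, -0.166, -0.0]
contact_force: [1.1, -0.6, -1.6]
width: 0.021
gripper_force: 39.1
TCP [ 0.4658 -0.2662  0.1529] yaw -0.3344 clk 13.3 w 0.021 F [ 1.13 -0.61 -1.64] g 39.07610356807709 j [-0.65  0.29  1.73 -0.    1.12  1.26]
rows:  [ 0.0022 -0.0011 -0.0022 -0.0001]
clock: 14.1
position: [0.4531, -0.2617, 0.1537]
ee_rot: [0.0, 0.986, -0.166, 0.001]
contact_force: [4.3, 0.5, -1.3]
width: 0.0213
gripper_force: 39.0
TCP [ 0.4531 -0.2617  0.1537] yaw -0.3345 clk 14.1 w 0.0213 F [ 4.31  0.54 -1.27] g 39.012107849121094 j [-0.66  0.27  1.76  0.    1.11  1.25]
rows:  [ 0.029  -0.0009 -0.0007 -0.0001]
```

```bash
python3 -m creep '[[0.1,-0.005,0,0,0],[0.1,-0.010,0,0,0],[0.1,-0.015,0,0,0],[0.1,-0.020,0,0,0],[0.1,-0.025,0,0,0],[0.1,-0.030,0,0,0],[0.1,-0.035,0,0,0],[0.1,-0.040,0,0,0],[0.1,-0.045,0,0,0],[0.1,-0.045,0,0,0]]' 20
python3 -c "
from h import *
delta(.4658,-.2662,.154,-.334)
im=eyes.get_image('scene');save('s6',im,(120,170,250,290),5)"
```

```text
clock: 15.15
position: [0.4316, -0.2547, 0.1534]
ee_rot: [0.0, 0.986, -0.166, 0.0]
contact_force: [4.1, -1.4, -1.9]
width: 0.021
gripper_force: 39.7
TCP [ 0.4316 -0.2547  0.1534] yaw -0.3343 clk 15.15 w 0.021 F [ 4.09 -1.38 -1.86] g 39.66647565364838 j [-0.67  0.24  1.8  -0.    1.1   1.23]
rows:  [ 0.0721 -0.0007 -0.0011 -0.    ]
```

View pics/s6.png

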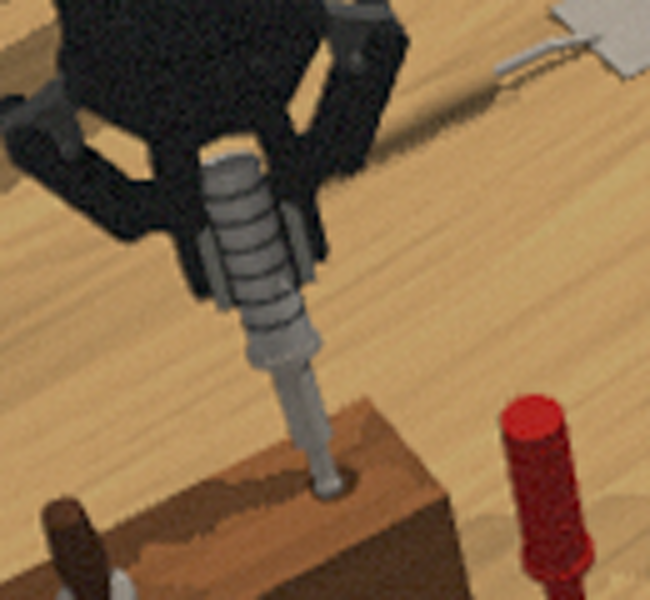

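The presser now leans in the jaws, handle towards the robot, with its ball end against the hole rim at crop (330,488). I'll lift clear and measure the tilt.

```bash
python3 -m creep '[[0.1,0,0,-0.02,0],[0.1,0,0,-0.06,0],[0.1,0,0,-0.12,0],[0.1,0,0,-0.16,0],[0.1,0,0,-0.16,0],[0.1,0,0,-0.16,0]]' 60
cat > tilt.py <<'E'
from h import *
np.set_printoptions(precision=4,suppress=True)
cams=('scene','wrist');I=[];M=[];S=[]
for c in cams:
    s=manip.get_state();im=eyes.get_image(c);best=None
    G=s['position']
    for q in eyes.regions_of(c,'presser'):
        b=q['bbox'];ctr=np.array([(b[0]+b[2])/2,(b[1]+b[3])/2]);d=np.hypot(*(ctr-proj(im,G-[0,0,.03])))
        if best is None or d<best[0]: best=(d,q)
    if best is None: print(c,'none');continue
    print(c,best[0],best[1]['bbox'],best[1]['confidence'],[r['centre'] for r in eyes.place_of(c,'tip')[:2]])
    I.append(im);M.append(best[1]['mask'].astype(float));S.append(s)
low=[cyl(8,0,24),cyl(14,24,60),cyl(26,60,64)];hi=[cyl(22,64,134)]
def parts(s,ps,p):
    w,a,b,c=s['ee_rot'];t=2*np.arctan2(b,a);X=np.array([np.cos(t),np.sin(t),0]);Y=np.array([X[1],-X[0],0])
    th,sd,ox,oy,rl=p;A=-np.sin(th)*X+np.sin(rl)*Y+np.array([0,0,1])*np.cos(th);A/=np.linalg.norm(A)
    U=np.cross(Y,A);U/=np.linalg.norm(U);V=np.cross(A,U);O=s['position']+[0,0,.005]+ox*X+oy*Y-A*sd
    return [O+v[:,:1]*U+v[:,1:2]*V+v[:,2:]*A for v in ps],O,A
def cost(p,ks=None):
    e=10*((p[1]-.102)/.01)**2*.001+.001*((p[2]/.003)**2+(p[3]/.002)**2+(p[4]/.03)**2)
    for k in (range(len(I)) if ks is None else ks):
        l=sil(I[k],parts(S[k],low,p)[0],(0,0,0));f=np.maximum(l,sil(I[k],parts(S[k],hi,p)[0],(0,0,0)))
        e+=((l*(1-M[k])).sum()+(M[k]*(1-f)).sum())/l.sum()
    return e
def run(ks=None):
    x0=np.array([.35,.102,0,0,0]);D=np.diag([.1,.004,.003,.002,.03])
    r=minimize(cost,x0,args=(ks,),method='Nelder-Mead',options=dict(initial_simplex=np.vstack([x0,x0+D]),maxiter=300,xatol=1e-5,fatol=1e-5));return r
for ks in ([None]+[[k] for k in range(len(I))] if len(I)>1 else [None]):
    r=run(ks);print(ks,round(r.fun,4),'tilt deg',np.degrees(r.x[0]).round(2),r.x,'tip',parts(S[0],low,r.x)[1])
E
python3 tilt.py; python3 -c "
from h import *
delta(.4658,-.2662,.154,-.334)"
```

```text
clock: 15.8
position: [0.4299, -0.2539, 0.2326]
ee_rot: [-0.0, 0.986, -0.166, -0.002]
contact_force: [-0.2, 0.6, -2.2]
width: 0.0207
gripper_force: 59.1
scene 5.256467264662725 [149.1, 164.5, 181.5, 239.6] 0.6 [[180.9, 236.7], [232.2, 303.9]]
wrist 21.195648058626926 [283.1, 192.5, 347.6, 427.3] 0.77 [[317.7, 196.4]]
None 0.3051 tilt deg 15.83 [ 0.2763  0.1029  0.     -0.0005 -0.0044] tip [ 0.4565 -0.263   0.1386]
[0] 0.1156 tilt deg 14.21 [ 0.248   0.1051  0.0002  0.0008 -0.0019] tip [ 0.4542 -0.2633  0.1357]
[1] 0.0323 tilt deg 16.09 [ 0.2808  0.1019  0.0003 -0.0009  0.0041] tip [ 0.4573 -0.262   0.1396]
TCP [ 0.431  -0.254   0.2323] yaw -0.3343 clk 16.1 w 0.0207 F [ 0.52  0.4  -0.9 ] g 59.09087419509888 j [-0.67  0.17  1.68 -0.    1.29  1.23]
rows:  [ 0.0736  0.0002  0.1566 -0.    ]
```

```bash
cat >> tilt.py <<'E'
a=eyes.place_of('scene','tip');b=eyes.place_of('wrist','tip')
if a and b:
    T,gap=tri(I[0],a[0]['centre'],I[1],b[0]['centre']);s=S[0];w,q,y,c=s['ee_rot'];t=2*np.arctan2(y,q);X=np.array([np.cos(t),np.sin(t),0])
    d=s['position']+[0,0,.005]-T;print('tri tip',T,'gap',gap,'len',np.linalg.norm(d),'tilt',np.degrees(np.arctan2(-d@X,d[2])),'side',np.degrees(np.arctan2(d@np.cross(X,[0,0,1]),d[2])))
print('fit proj tip',[proj(i,parts(s,low,run(None).x)[1]) for i,s in zip(I,S)])
E
python3 tilt.py
```

```text
scene 4.495947136515886 [147.6, 165.1, 180.0, 238.4] 0.8 [[336.9, 244.1], [234.4, 302.7]]
wrist 19.950348117590686 [282.1, 193.2, 352.3, 424.7] 0.62 [[316.8, 194.1]]
None 0.3191 tilt deg 16.18 [ 0.2823  0.1027  0.     -0.0005 -0.006 ] tip [ 0.4581 -0.2635  0.1387]
[0] 0.1021 tilt deg 12.53 [ 0.2186  0.104   0.0026  0.0011 -0.0015] tip [ 0.4544 -0.2635  0.1357]
[1] 0.034 tilt deg 16.28 [ 0.2841  0.099   0.0022 -0.0009  0.0039] tip [ 0.4598 -0.2626  0.1422]
tri tip [ 0.586  -0.1949  0.1998] gap 0.26610488763002554 len 0.1700126856206079 tilt 73.53830697098599 side 70.62287352221664
fit proj tip [array([176.9972, 235.4376]), array([317.2981, 200.7418])]
```

```bash
python3 - <<'E'
from h import *
im=eyes.get_image('scene');P=np.array([.4316,-.2547,.1534+.005]);t=-.3343;X=np.array([np.cos(t),np.sin(t),0])
for d in(12,14,16,18,20,22):
    A=-np.sin(np.radians(d))*X+[0,0,np.cos(np.radians(d))]
    q=[(proj(im,P+A*(k-.102))-[120,170])*5 for k in(0,.062,.134)]
    print(d,[x.round(0) for x in q],'slope',((q[0]-q[2])[0]/(q[0]-q[2])[1]).round(3))
# image-based axis in the present picture: midline of grey handle/barrel in the mask
for q in eyes.regions_of('scene','presser')[:1]:
    m=q['mask'];r=[(v,np.where(m[v])[0]) for v in range(480) if m[v].any()]
    r=[(v,c.mean(),len(c)) for v,c in r if v>205];print([(v,round(c,1),n) for v,c,n in r])
s=manip.get_state();P=s['position']+[0,0,.005]
for d in(14,16,18,20,22):
    A=-np.sin(np.radians(d))*X+[0,0,np.cos(np.radians(d))]
    q=[proj(im,P+A*(k-.102)) for k in(0,.03,.062)];print(d,np.round(q,1).tolist())
E
```

```text
12 [array([321., 470.]), array([279., 330.]), array([226., 155.])] slope 0.303
14 [array([324., 475.]), array([280., 332.]), array([225., 153.])] slope 0.307
16 [array([326., 479.]), array([281., 334.]), array([225., 152.])] slope 0.31
18 [array([328., 484.]), array([282., 336.]), array([224., 151.])] slope 0.313
20 [array([330., 488.]), array([282., 337.]), array([223., 150.])] slope 0.316
22 [array([332., 492.]), array([283., 339.]), array([223., 149.])] slope 0.319
[(249, np.float64(225.5), 4), (250, np.float64(225.5), 8), (251, np.float64(225.5), 10), (252, np.float64(226.0), 11), (253, np.float64(226.0), 13), (254, np.float64(226.5), 12), (255, np.float64(226.5), 12), (256, np.float64(226.5), 12), (257, np.float64(227.0), 13), (258, np.float64(227.0), 13), (259, np.float64(227.5), 12), (260, np.float64(227.5), 12), (261, np.float64(227.5), 12), (262, np.float64(228.0), 13), (263, np.float64(228.0), 13), (264, np.float64(228.0), 13), (265, np.float64(228.5), 12), (266, np.float64(228.5), 12), (267, np.float64(228.5), 12), (268, np.float64(228.5), 12), (269, np.float64(228.5), 12)
[... 535 characters left out ...]
, 9), (288, np.float64(232.5), 8), (289, np.float64(232.5), 8), (290, np.float64(232.5), 8), (291, np.float64(232.5), 8), (292, np.float64(233.0), 9), (293, np.float64(233.5), 8), (294, np.float64(233.5), 8), (295, np.float64(233.5), 8), (296, np.float64(233.5), 6), (297, np.float64(233.5), 6), (298, np.float64(234.0), 5), (299, np.float64(234.0), 5), (300, np.float64(234.5), 6), (301, np.float64(235.0), 5), (302, np.float64(234.5), 4)]
14 [[176.4, 233.9], [171.8, 219.0], [166.8, 202.4]]
16 [[176.8, 234.8], [172.1, 219.6], [166.9, 202.7]]
18 [[177.3, 235.7], [172.4, 220.2], [167.1, 203.0]]
20 [[177.7, 236.5], [172.7, 220.7], [167.2, 203.3]]
22 [[178.1, 237.2], [173.0, 221.2], [167.4, 203.6]]
```

```bash
python3 - <<'E'
from h import *
im=eyes.get_image('wrist');s=manip.get_state();P=s['position']+[0,0,.005];w,a,b,c=s['ee_rot'];t=2*np.arctan2(b,a);X=np.array([np.cos(t),np.sin(t),0])
x0,y0,k=270,180,4
f=cv2.resize(im['frame'][180:330,270:370,::-1],None,fx=k,fy=k,interpolation=cv2.INTER_CUBIC);f=np.hstack([f,f.copy()])
col=[(255,0,0),(0,200,0),(0,0,255),(255,0,255)]
for d,cl in zip((14,17,20,23),col):
    A=-np.sin(np.radians(d))*X+[0,0,np.cos(np.radians(d))]
    for q in(0,.024,.06,.064):
        u=(proj(im,P+A*(q-.102))-[x0-.5,y0-.5])*k
        cv2.line(f,(int(u[0])-30+400,int(u[1])),(int(u[0])+30+400,int(u[1])),cl,1)
        if q in(0,.024): print(d,q,(u/k+[x0,y0]).round(1))
cv2.imwrite('pics/w7.png',f)
E
```

```text
14 0 [317.6 207.6]
14 0.024 [317.7 227.2]
17 0 [317.6 199.9]
17 0.024 [317.7 221. ]
20 0 [317.7 192.2]
20 0.024 [317.8 214.8]
23 0 [317.7 184.5]
23 0.024 [317.8 208.7]
```

View pics/w7.png

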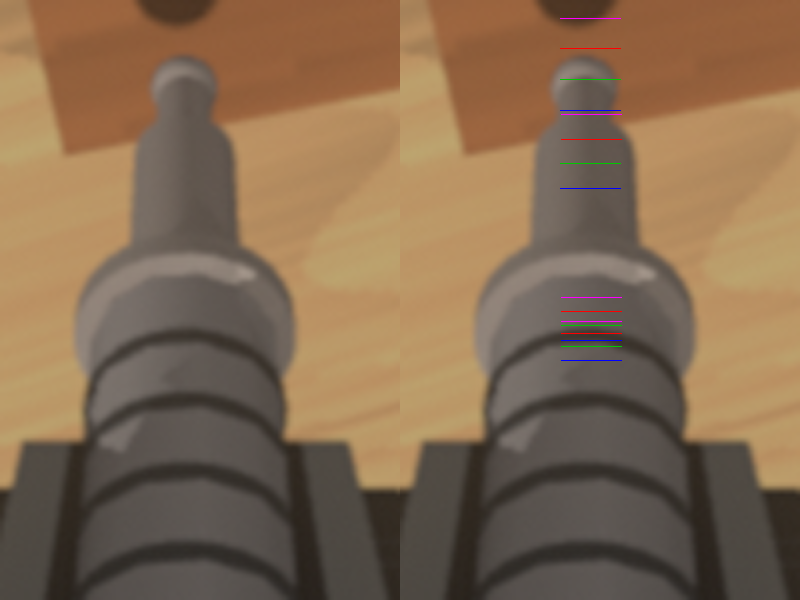

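The ball is at crop (184,90) and the collar at row 325. Against the overlay that gives a tilt of about 17.5°, so I'll go back to the rim and add about 2.5°.

```bash
python3 -m creep '[[0.1,0.002,0,0.06,0],[0.1,0.002,0,0.12,0],[0.1,0.002,0,0.15,0],[0.1,0.002,0,0.16,0],[0.1,0.002,0,0.16,0],[0.1,-0.003,0,0.16,0],[0.1,-0.006,0,0.16,0],[0.1,-0.0095,0,0.16,0],[0.1,-0.0095,0,0.16,0]]' 20
python3 -c "
from h import *
delta(.4316,-.2547,.1534,-.334)"
python3 -m creep '[[0.1,0,0,-0.02,0],[0.1,0,0,-0.06,0],[0.1,0,0,-0.12,0],[0.1,0,0,-0.16,0],[0.1,0,0,-0.16,0],[0.1,0,0,-0.16,0],[0.1,0,0,-0.16,0]]' 60
python3 - <<'E'
from h import *
delta(.4316,-.2547,.1534,-.334)
im=eyes.get_image('wrist');s=manip.get_state()
f=im['frame'].astype(float);np.save('pics/f8.npy',im['frame'])
# ball outline: print grey-vs-wood (R-B) along column 316 and width per row
sat=f[...,0]-f[...,2]
print('tip net',[r['centre'] for r in eyes.place_of('wrist','tip')[:1]])
for r in range(165,330,3):
    c=np.where(sat[r,285:350]<30)[0]; print(r,(c.min()+285,c.max()+285,len(c)) if len(c) else None,end=' ')
E
```

```text
clock: 17.55
position: [0.4305, -0.2541, 0.1548]
ee_rot: [0.001, 0.986, -0.167, 0.004]
contact_force: [7.8, -1.6, -4.9]
width: 0.0207
gripper_force: 58.9
TCP [ 0.4305 -0.2541  0.1548] yaw -0.3352 clk 17.55 w 0.0207 F [ 7.75 -1.61 -4.89] g 58.86352837085724 j [-0.67  0.23  1.81  0.    1.09  1.23]
rows:  [ 0.0025  0.0005  0.0027 -0.0002]
clock: 18.25
position: [0.4261, -0.2521, 0.2321]
ee_rot: [-0.001, 0.986, -0.166, -0.001]
contact_force: [-0.3, 0.4, -1.5]
width: 0.0209
gripper_force: 59.1
TCP [ 0.4261 -0.2521  0.2321] yaw -0.3343 clk 18.25 w 0.0209 F [-0.29  0.4  -1.55] g 59.13748383522034 j [-0.67  0.17  1.69 -0.    1.29  1.23]
rows:  [ 1.220e-02  1.200e-03  1.574e-01 -1.000e-04]
tip net [[314.9, 194.9]]
165 None 168 None 171 None 174 None 177 None 180 None 183 None 186 None 189 None 192 None 195 (np.int64(313), np.int64(319), 7) 198 (np.int64(310), np.int64(322), 13) 201 (np.int64(309), np.int64(323), 15) 204 (np.int64(309), np.int64(322), 14) 207 (np.int64(310), np.int64(321), 12) 210 (np.int64(310), np.int64(321), 12) 213 (np.int64(307), np.int64(325), 19) 216 (np.int64(305), np.
[... 758 characters left out ...]
76 (np.int64(293), np.int64(339), 47) 279 (np.int64(292), np.int64(340), 49) 282 (np.int64(292), np.int64(340), 49) 285 (np.int64(292), np.int64(340), 49) 288 (np.int64(292), np.int64(339), 48) 291 (np.int64(285), np.int64(349), 65) 294 (np.int64(285), np.int64(349), 65) 297 (np.int64(285), np.int64(349), 65) 300 (np.int64(285), np.int64(349), 65) 303 (np.int64(285), np.int64(349), 65) 306 (np.int64(285), np.int64(349), 65) 309 (np.int64(285), np.int64(349), 65) 312 (np.int64(285), np.int64(349), 65) 315 (np.int64(285), np.int64(349), 65) 318 (np.int64(285), np.int64(349), 65) 321 (np.int64(285), np.int64(349), 65) 324 (np.int64(285), np.int64(349), 65) 327 (np.int64(285), np.int64(349), 65)
```

```bash
python3 -m creep '[[0.1,0.0115,0,0.06,0],[0.1,0.0115,0,0.12,0],[0.1,0.0115,0,0.15,0],[0.1,0.0115,0,0.16,0],[0.1,0.0115,0,0.16,0],[0.1,0.005,0,0.16,0],[0.1,0.0,0,0.16,0],[0.1,0.0,0,0.16,0],[0.1,0.0,0,0.16,0],[0.1,0.0,0,0.16,0]]' 20
python3 -c "
from h import *
delta(.4275,-.2533,.1534,-.334)"

```

```text
clock: 19.35
position: [0.4305, -0.2543, 0.1556]
ee_rot: [0.001, 0.986, -0.167, 0.005]
contact_force: [6.2, -0.3, 2.0]
width: 0.0209
gripper_force: 59.7
TCP [ 0.4305 -0.2543  0.1556] yaw -0.335 clk 19.35 w 0.0209 F [ 6.21 -0.26  2.01] g 59.74474847316742 j [-0.67  0.23  1.81  0.    1.09  1.23]
rows:  [-0.0064  0.0001  0.0045 -0.0002]
```

```bash
python3 -m creep '[[0.1,-0.004,0,0,0],[0.1,-0.008,0,0,0],[0.1,-0.008,0,0,0],[0.1,-0.008,0,0,0]]' 20
python3 -c "
from h import *
delta(.4275,-.2533,.1534,-.334)"

```

```text
clock: 19.75
position: [0.4276, -0.2536, 0.156]
ee_rot: [0.002, 0.986, -0.167, 0.006]
contact_force: [7.1, -0.3, 2.0]
width: 0.0211
gripper_force: 60.0
TCP [ 0.4276 -0.2536  0.156 ] yaw -0.3351 clk 19.75 w 0.0211 F [ 7.14 -0.31  2.02] g 59.96882379055023 j [-0.68  0.22  1.82  0.    1.09  1.23]
rows:  [-0.0003 -0.0004  0.0051 -0.0002]
```

```bash
python3 -m creep '[[0.1,-0.004,0,0,0],[0.1,-0.004,0,0,0],[0.1,-0.004,0,-0.02,0],[0.1,-0.004,0,-0.06,0],[0.1,-0.004,0,-0.12,0],[0.1,-0.004,0,-0.16,0],[0.1,-0.004,0,-0.16,0],[0.1,-0.004,0,-0.16,0],[0.1,-0.004,0,-0.16,0]]' 60
cat > ball.py <<'E'
from h import *
delta(.4316,-.2547,.1534,-.334)
im=eyes.get_image('wrist');s=manip.get_state();P=s['position']+[0,0,.005];w,a,b,c=s['ee_rot'];t=2*np.arctan2(b,a);X=np.array([np.cos(t),np.sin(t),0])
f=im['frame'].astype(float);sat=f[...,0]-f[...,2]
for r in list(range(174,222,2))+list(range(236,272,4)):
    c=np.where(sat[r,285:350]<30)[0]; print(r,(int(c.min())+285,int(c.max())+285) if len(c) else None,end=' ')
for d in(16,18,20,22):
    A=-np.sin(np.radians(d))*X+[0,0,np.cos(np.radians(d))];B=P-.097*A;C=P-.04*A
    print('\n',d,'ball c',proj(im,B).round(1),'collar c',proj(im,C).round(1),end='')
E
python3 ball.py
```

```text
clock: 20.65
position: [0.4201, -0.25, 0.2318]
ee_rot: [-0.001, 0.986, -0.166, -0.002]
contact_force: [0.2, -0.1, -1.1]
width: 0.0209
gripper_force: 59.8
TCP [ 0.4201 -0.25    0.2318] yaw -0.3343 clk 20.65 w 0.0209 F [ 0.16 -0.08 -1.1 ] g 59.83970761299133 j [-0.68  0.16  1.7  -0.    1.29  1.23]
rows:  [ 2.470e-02  1.300e-03  1.569e-01 -1.000e-04]
174 None 176 None 178 None 180 None 182 None 184 (315, 317) 186 (311, 320) 188 (310, 322) 190 (309, 323) 192 (309, 323) 194 (309, 322) 196 (310, 322) 198 (310, 321) 200 (310, 321) 202 (310, 322) 204 (307, 324) 206 (306, 326) 208 (305, 327) 210 (304, 327) 212 (304, 327) 214 (304, 327) 216 (304, 327) 218 (304, 327) 220 (304, 328) 236 (303, 329) 240 (297, 335) 244 (293, 339) 248 (291, 341) 252 (290, 342) 256 (289, 342) 260 (289, 342) 264 (290, 342) 268 (292, 340) 
 16 ball c [317.3 205.1] collar c [317.5 264. ]
 18 ball c [317.3 200.1] collar c [317.5 261.7]
 20 ball c [317.3 195.2] collar c [317.6 259.5]
 22 ball c [317.4 190.3] collar c [317.6 257.3]
```

```bash
python3 - <<'E'
from h import *
g=cv2.imread('pics/w4.png').mean(2);sub=g[208:236,298:326]<85
n,lab,st,ce=cv2.connectedComponentsWithStats(sub.astype(np.uint8));k=1+np.argmax(st[1:,4]);uv=ce[k]+[298,208];print('dot px',uv,st[k])
im=eyes.get_image('wrist');s=manip.get_state()
im=dict(im);old=np.array([.584,-.0033,.2055]);R=np.array(im['R']);C=-R.T@im['t']+old-s['position'];im['t']=-R@C
S=atz(im,uv,.0724);print('spot',S)
t=-.3343;X=np.array([np.cos(t),np.sin(t),0]);
for th in(20,21.4):
    A=-np.sin(np.radians(th))*X+[0,0,np.cos(np.radians(th))];A20=-np.sin(np.radians(20))*X+[0,0,np.cos(np.radians(20))]
    T=S+.025*A20+.102*A-[0,0,.005];print('TCP target',th,T);delta(*T,-.334)
E
```

```text
dot px [310.80985915 221.83098592] [  6   8  15  13 142]
spot [ 5.88905692e-01 -7.77147879e-05  7.24000000e-02]
TCP target 20 [0.54787377 0.01417417 0.18674096]
TCP [ 0.4205 -0.2502  0.2319] yaw -0.3343 clk 20.75 w 0.0207 F [-1.16  0.5  -1.23] g 59.84092354774475 j [-0.68  0.16  1.7  -0.    1.29  1.23]
rows:  [ 6.700e-02 -5.831e-01  9.030e-02 -1.000e-04]
TCP target 21.4 [0.54567146 0.01493911 0.18586001]
TCP [ 0.4205 -0.2502  0.2319] yaw -0.3343 clk 20.75 w 0.0207 F [-1.16  0.5  -1.23] g 59.84092354774475 j [-0.68  0.16  1.7  -0.    1.29  1.23]
rows:  [ 6.240e-02 -5.831e-01  9.200e-02 -1.000e-04]
```

```bash
python3 -m creep '[[0.1,0.01,-0.08,0,0],[0.1,0.02,-0.17,0,0],[0.1,0.03,-0.26,0,0],[0.1,0.04,-0.35,0,0],[0.1,0.05,-0.44,0,0],[0.1,0.06,-0.52,0.02,0],[0.1,0.065,-0.56,0.04,0],[0.1,0.065,-0.583,0.06,0],[0.1,0.065,-0.583,0.08,0],[0.1,0.065,-0.583,0.09,0]]' 60
python3 -m creep '[[0.1,0,0,0,0],[0.1,0,0,0,0]]'
cat > near.py <<'E'
from h import *
delta(.5467,.0145,.1864,-.334)
im=eyes.get_image('wrist');s=manip.get_state();P=s['position'];w,a,b,c=s['ee_rot'];t=2*np.arctan2(b,a);X=np.array([np.cos(t),np.sin(t),0]);Y=np.array([X[1],-X[0],0])
f=im['frame'].astype(float);g=f.mean(2)
pd=proj(im,[.5889,-.0001,.0724]).round().astype(int);A=-np.sin(np.radians(20.5))*X+[0,0,np.cos(np.radians(20.5))]
print('pred dot',pd,'pred ball',proj(im,P+[0,0,.005]-.097*A).round(1))
import sys
r=im['frame'][150:300,265:370,::-1];cv2.imwrite('pics/n.png',r)
for q in eyes.place_of('wrist','spot')[:2]: print('spot net',q['centre'],round(q['confidence'],2))
for q in eyes.place_of('wrist','tip')[:1]: print('tip net',q['centre'],round(q['confidence'],2))
q=eyes.regions_of('wrist','presser')
if q:
    m=q[0]['mask'];print('presser',q[0]['bbox'],[(v,int(np.where(m[v])[0].min()),int(np.where(m[v])[0].max())) for v in range(int(q[0]['bbox'][1]),int(q[0]['bbox'][1])+30,2) if m[v].any()])
y0,x0=max(pd[1]-35,0),pd[0]-30
sub=(g[y0:y0+70,x0:x0+60]<70).astype(np.uint8);n,lab,st,ce=cv2.connectedComponentsWithStats(sub)
for k in range(1,n):
    if st[k,4]>30: print('dark',(ce[k]+[x0,y0]).round(1),st[k,2:])
E
python3 near.py
```

```text
clock: 21.75
position: [0.5466, 0.0131, 0.1866]
ee_rot: [0.001, 0.986, -0.166, -0.002]
contact_force: [0.2, 0.6, -0.8]
width: 0.0206
gripper_force: 59.8
clock: 21.95
position: [0.5477, 0.0126, 0.1885]
ee_rot: [0.0, 0.986, -0.167, 0.0]
contact_force: [-0.3, 0.6, -2.3]
width: 0.021
gripper_force: 59.8
TCP [0.5477 0.0126 0.1885] yaw -0.336 clk 21.95 w 0.021 F [-0.28  0.56 -2.34] g 59.83869731426239 j [-0.1   0.27  1.66 -0.    1.21  1.8 ]
rows:  [-0.0031 -0.0029  0.0042 -0.0003]
pred dot [315 172] pred ball [316.8 194.7]
spot net [313.4, 169.7] 0.72
tip net [315.0, 185.4] 0.61
presser [588.0, 114.8, 640.0, 138.3] [(116, 613, 639), (118, 594, 639), (120, 591, 639), (122, 590, 639), (124, 589, 639), (126, 589, 639), (128, 590, 639), (130, 594, 639), (132, 610, 639), (134, 620, 639), (136, 637, 639), (138, 638, 639)]
```

```bash
python3 - <<'E'
from h import *
g=cv2.imread('pics/n.png').mean(2).astype(int)  # origin col 265,row 150
print('cols',list(range(293,342,2)))
for r in range(152,214,2): print(r,*g[r-150,28:77:2])
E
```

```text
cols [293, 295, 297, 299, 301, 303, 305, 307, 309, 311, 313, 315, 317, 319, 321, 323, 325, 327, 329, 331, 333, 335, 337, 339, 341]
152 154 161 162 162 162 162 162 162 163 162 163 163 163 163 163 164 164 164 164 164 163 164 163 163 163
154 155 163 163 162 162 163 162 163 162 163 163 163 163 163 163 164 164 164 164 164 163 164 163 162 163
156 155 161 163 162 163 163 163 163 163 163 163 163 163 163 163 164 164 164 164 164 163 164 162 162 162
158 155 161 163 163 163 163 163 163 163 162 163 163 164 163 163 163 164 164 163 163 163 163 163 162 163
160 155 162 164 164 163 164 164 164 164 165 163 162 163 164 163 163 164 163 163 164 163 163 163 163 163
162 155 161 164 164 164 164 164 164 155 143 112 108 126 149 163 163 163 164 163 163 164 163 163 163 163
164 155 161 164 164 163 164 164 154 103 75 72 72 71 85 134 162 164 164 164 164 163 163 163 162 163
166 155 161 163 164 164 164 161 113 73 73 73 74 73 73 80 140 163 164 163 162 162 163 163 162 163
168 155 153 162 164 164 164 148 83 73 73 73 73 73 74 73 108 161 163 163 162 163 162 162 162 162
170 155 150 156 163 163 164 140 78 73 73 73 73 74 73 
[... 1432 characters left out ...]
162 162 162 163 162
200 168 169 165 164 163 164 164 163 129 103 99 93 87 87 85 135 162 161 162 161 162 161 162 162 162
202 168 168 165 163 164 163 162 150 119 103 99 94 89 87 87 110 152 162 161 161 161 161 161 162 161
204 169 169 165 163 164 163 145 111 106 103 99 94 89 87 87 87 102 151 162 162 161 161 161 161 161
206 169 169 165 164 164 157 119 107 106 102 99 94 89 87 87 87 86 109 158 162 161 161 161 161 161
208 168 169 165 163 165 143 108 108 106 102 99 95 89 88 86 87 86 90 147 162 161 161 161 161 162
210 166 166 164 163 164 139 107 109 106 103 99 95 89 87 87 87 86 85 139 162 161 161 161 161 161
212 155 156 160 163 164 135 106 107 105 103 99 95 89 87 87 87 86 84 136 162 162 162 162 162 162
```

```bash
cat > go.py <<'E'
from h import *
import sys
from scipy.optimize import brentq
bu,du=np.array(eval(sys.argv[1])),np.array(eval(sys.argv[2]));h=float(sys.argv[3]) if len(sys.argv)>3 else .097
im=eyes.get_image('wrist');s=manip.get_state();P=s['position'];w,a,b,c=s['ee_rot'];t=2*np.arctan2(b,a);X=np.array([np.cos(t),np.sin(t),0]);Y=np.array([X[1],-X[0],0])
G=P+[0,0,.005];c0,d=ray(im,bu);d/=np.linalg.norm(d)
k=(G-c0)@d;k=k+np.sqrt(max(h**2-(np.linalg.norm(c0+k*d-G)**2),0));B=c0+k*d;r=G-B
print('ball',B,'tilt',np.degrees(np.arctan2(-r@X,r[2])),'side',np.degrees(np.arctan2(r@Y,r[2])))
S=atz(im,du,.0724);A=-np.sin(np.radians(20))*X+[0,0,np.cos(np.radians(20))]
v=S+.005*A-B;print('spot',S,'move to touch tool mm',(v@X*1e3).round(2),(v@Y*1e3).round(2),(-v[2]*1e3).round(2),'gap along normal',(-v@A*1e3).round(2),'in plane x',((v@(np.cross(Y,A)))*1e3).round(2),np.cross(Y,A))
print(P,s['clock'],t)
E
python3 go.py "(315.7,191.7)" "(314.6,170.2)"
```

```text
ball [0.58248456 0.00219795 0.10387978] tilt 21.88578251072814 side 0.47560309963766
spot [5.90579837e-01 1.79832424e-04 7.24000000e-02] move to touch tool mm 6.6 -0.76 26.78 gap along normal 27.42 in plane x 2.96 [-0.88743899  0.30898909 -0.34202014]
[0.54809303 0.01338128 0.1888862 ] 22.2 -0.33505310393697635
```

```bash
python3 -m creep '[[0.1,0.001,-0.0015,0.008,0],[0.1,0.003,-0.0015,0.016,0],[0.1,0.005,-0.0015,0.024,0],[0.1,0.007,-0.0015,0.032,0],[0.1,0.0085,-0.0015,0.04,0],[0.1,0.0098,-0.0015,0.0442,0],[0.1,0.0098,-0.0015,0.0442,0],[0.1,0.0098,-0.0015,0.0442,0]]' 60
python3 near.py|head -5;python3 - <<'E'
from h import *
g=cv2.imread('pics/n.png').mean(2).astype(int)
print('cols',list(range(293,342,2)))
for r in range(160,214,2): print(r,*g[r-150,28:77:2])
E
```

```text
clock: 23.0
position: [0.5528, 0.0129, 0.1662]
ee_rot: [0.0, 0.986, -0.166, -0.0]
contact_force: [0.2, 0.5, -1.2]
width: 0.0206
gripper_force: 59.8
TCP [0.5528 0.0129 0.1662] yaw -0.3344 clk 23.0 w 0.0206 F [ 0.23  0.45 -1.22] g 59.83810007572174 j [-0.1   0.3   1.68 -0.    1.16  1.8 ]
rows:  [-0.0126  0.001  -0.0404 -0.0001]
pred dot [318 185] pred ball [317.2 194.8]
spot net [317.9, 185.5] 0.49
tip net [318.3, 185.9] 0.75
cols [293, 295, 297, 299, 301, 303, 305, 307, 309, 311, 313, 315, 317, 319, 321, 323, 325, 327, 329, 331, 333, 335, 337, 339, 341]
160 154 157 162 162 163 162 163 162 163 163 163 162 163 163 163 164 164 164 164 163 164 164 163 164 164
162 154 157 162 163 163 163 162 162 163 162 163 163 163 163 163 163 163 164 163 164 163 164 164 164 164
164 155 157 162 162 163 163 163 163 163 163 163 162 163 163 163 163 163 164 164 164 164 164 164 164 164
166 154 157 162 163 163 163 162 162 163 162 163 162 163 163 163 163 164 164 164 164 164 164 164 164 164
168 155 156 163 163 163 163 163 163 163 163 163 163 164 163 163 163 163 164 164 164 164 165 164 164 163
170 155 156 163 163 1
[... 1444 characters left out ...]
163 163 164 162 163
200 155 155 160 165 165 164 164 164 129 104 99 92 87 85 87 138 164 162 163 162 163 163 163 164 164
202 155 156 159 165 165 164 164 151 119 103 99 94 90 87 86 110 153 163 163 163 163 164 164 164 163
204 155 155 159 165 165 165 146 111 105 103 99 94 89 87 86 86 101 151 163 163 163 164 164 163 164
206 154 154 159 164 165 159 119 108 106 103 99 94 89 87 87 87 86 110 160 162 162 163 163 163 163
208 155 155 157 165 165 144 108 108 106 103 99 94 89 87 86 87 86 89 149 162 162 162 163 163 163
210 155 155 159 164 165 138 107 108 106 102 99 94 89 87 87 87 86 85 139 162 163 162 162 162 162
212 167 167 167 164 165 136 107 108 106 103 99 95 89 87 86 87 85 83 136 162 162 162 161 161 162
```

```bash
python3 go.py "(315.7,191.7)" "(318,183.2)"
```

```text
ball [0.58719472 0.00193728 0.08137479] tilt 21.82477591620591 side 0.5532928164861097
spot [ 5.90027215e-01 -5.11882101e-04  7.24000000e-02] move to touch tool mm 1.77 1.38 4.28 gap along normal 4.62 in plane x -0.2 [-0.88766665  0.30833445 -0.34202014]
[0.55284569 0.01294802 0.16641871] 23.25 -0.3343155287025707
```

```bash
python3 -m creep '[[0.1,0.0008,0.0028,0.002,0],[0.1,0.0016,0.0028,0.004,0],[0.1,0.0024,0.0028,0.006,0],[0.1,0.0032,0.0028,0.008,0],[0.1,0.004,0.0028,0.01,0],[0.1,0.0048,0.0028,0.012,0],[0.1,0.0056,0.0028,0.0141,0],[0.1,0.0063,0.0028,0.0161,0],[0.1,0.0063,0.0028,0.0161,0],[0.1,0.0063,0.0028,0.0161,0]]' 60
python3 near.py|head -4;python3 - <<'E'
from h import *
F=[]
for _ in range(6):
    eyes.get_image('top') if 0 else None
    F.append(manip.get_state()['contact_force'])
print(np.mean(F,0))
g=cv2.imread('pics/n.png').mean(2).astype(int)
print('cols',list(range(293,342,2)))
for r in range(172,222,2): print(r,*g[r-150,28:77:2])
E
```

```text
clock: 24.25
position: [0.5553, 0.0106, 0.1583]
ee_rot: [0.0, 0.986, -0.166, 0.0]
contact_force: [-0.7, 0.5, 0.0]
width: 0.0206
gripper_force: 59.8
TCP [0.5553 0.0106 0.1583] yaw -0.3344 clk 24.25 w 0.0206 F [-0.69  0.48  0.01] g 59.84477519989014 j [-0.11  0.31  1.68 -0.    1.15  1.8 ]
rows:  [-0.0188 -0.0018 -0.0563 -0.0001]
pred dot [316 193] pred ball [317.2 194.9]
spot net [320.4, 184.8] 0.42
[-0.48737603 -0.44915471  0.07991558]
cols [293, 295, 297, 299, 301, 303, 305, 307, 309, 311, 313, 315, 317, 319, 321, 323, 325, 327, 329, 331, 333, 335, 337, 339, 341]
172 161 162 162 163 162 163 162 163 163 163 163 163 163 163 163 164 164 164 164 164 164 164 164 164 163
174 160 163 162 163 162 163 163 163 163 163 164 163 163 163 163 164 164 164 164 164 164 164 163 163 163
176 161 163 164 163 164 163 163 163 163 163 163 163 163 163 164 164 164 165 164 164 164 164 164 164 163
178 161 163 163 164 163 163 163 163 163 164 163 164 164 164 164 164 164 164 164 164 163 164 164 164 162
180 160 164 164 163 164 164 164 164 164 164 163 162 163 163 164 164 164 164 163 164 164 164 163 164 163
182 160 16
[... 1237 characters left out ...]
159 163 162 163 163 158 137
208 156 162 165 165 165 145 108 108 106 103 100 94 89 87 87 86 85 89 148 163 163 164 163 163 164
210 156 163 165 166 166 140 107 108 106 103 99 94 90 87 87 87 85 82 137 163 163 163 163 163 163
212 155 162 165 165 164 136 108 108 106 103 98 94 89 87 86 87 86 83 136 163 163 163 163 163 163
214 155 162 165 165 164 131 107 107 106 102 99 95 89 87 87 87 86 83 134 163 163 163 163 163 163
216 154 162 164 164 164 131 107 107 105 102 99 94 89 87 87 86 86 82 131 164 162 163 162 162 162
218 160 165 164 164 163 127 108 108 106 102 99 94 89 86 86 87 85 82 132 163 161 162 162 162 163
220 169 167 164 164 162 123 108 108 106 102 99 94 89 87 87 87 86 82 128 162 162 162 162 162 163
```

```bash
python3 -m creep '[[0.1,0.0006,0,0.0018,0],[0.1,0.0012,0,0.0036,0],[0.1,0.0018,0,0.0053,0],[0.1,0.0025,0,0.007,0],[0.1,0.0025,0,0.007,0],[0.1,0.0025,0,0.007,0],[0.1,0.0025,0,0.007,0],[0.1,0.0025,0,0.007,0]]' 60
python3 near.py|head -4;python3 - <<'E'
from h import *
F=[]
for _ in range(5):
    eyes.get_image('wrist');F.append(manip.get_state()['contact_force'])
print(np.mean(F,0),np.std(F,0))
g=cv2.imread('pics/n.png').mean(2).astype(int)
print('cols',list(range(301,336,2)))
for r in range(182,216,2): print(r,*g[r-150,36:71:2])
E
```

```text
clock: 25.25
position: [0.5565, 0.0101, 0.1547]
ee_rot: [0.0, 0.986, -0.166, 0.0]
contact_force: [-1.4, 0.2, 1.2]
width: 0.0207
gripper_force: 59.9
TCP [0.5565 0.0101 0.1547] yaw -0.3343 clk 25.25 w 0.0207 F [-1.37  0.16  1.23] g 59.855475425720215 j [-0.11  0.31  1.69 -0.    1.14  1.8 ]
rows:  [-0.0214 -0.0018 -0.0633 -0.    ]
pred dot [316 196] pred ball [317.2 194.9]
spot net [315.1, 191.1] 0.7
[-1.15958695  0.04119996  2.12575277] [0.3563276  0.33277429 0.40414944]
cols [301, 303, 305, 307, 309, 311, 313, 315, 317, 319, 321, 323, 325, 327, 329, 331, 333, 335]
182 163 163 163 163 163 164 164 164 164 164 164 164 164 163 164 164 164 163
184 164 164 164 165 164 162 150 145 147 157 164 164 164 163 164 164 163 163
186 161 164 164 163 144 105 79 75 76 89 125 158 165 164 164 164 164 164
188 148 159 158 132 79 71 72 72 72 72 73 103 152 151 150 162 163 162
190 146 147 138 87 71 73 74 75 74 72 69 61 94 113 113 137 147 124
192 145 146 122 69 70 87 98 98 93 85 70 60 75 111 113 113 113 112
194 146 146 118 69 95 117 120 120 113 103 92 72 69 111 113 113 113 114
196 146 146 126 83 120 128 123 115 112 108 100 89 79 111 113 113 112 112
198 146 146 141 110 126 114 101 91 86 88 94 93 99 113 113 113 113 113
200 146 146 147 133 117 104 99 91 88 84 85 90 107 116 115 113 113 113
202 146 147 145 130 110 103 99 95 90 87 87 89 131 157 156 126 112 112
204 147 147 133 110 106 103 99 94 90 87 87 87 100 152 164 148 116 113
206 153 144 115 108 106 103 100 94 89 86 86 86 85 110 159 163 145 114
208 164 135 108 109 106 103 99 94 89 87 86 87 85 86 144 164 161 136
210 165 139 107 108 106 103 99 94 89 87 86 86 86 84 136 163 164 163
212 165 136 107 107 106 103 99 94 89 87 86 86 85 83 137 163 163 163
214 164 130 107 108 105 103 99 95 90 87 86 87 86 83 135 164 163 163
```

```bash
python3 -c "
from rig import manip
print(manip.sign_off())"
```

```text
the job is handed in; nothing more can be done
None
```

I handed the job in at about 25 s: the hut is pressed home in the recess, and the presser is held on the roof dot with its spring about 8 mm in and its tilt at about 20–22°, all by my own measurements.

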